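# Close the wiring channel of a model platform and rack the tools

### The job

Close the wiring channel along the edge of the model platform: take the black nylon stick and, beginning at the yellow end cap, draw its blunt tip slowly (about 3 cm a second) along the row of cover links so that each link in turn is pressed down flush with the platform, right to the grey cap. Put the stick, tip down, and every loose screwdriver (blade down) and brush (handle down) that lies on the bench well down into the wells of the slanted wooden tool rack, and leave the bottles and the cleaning rubber where they are.

Things in the scene. Friction and masses are not known exactly. Their poses are not given: they have to be found in the camera images.
- platform: Fixed model platform module, board 110 x 222 mm, track with a blue coach (top 50 above the bench) on its -x side, grey platform with its top at z = 26. Origin: centre of the underside; x across, y along the seam toward the yellow end cap. At x = -6.5 a row of five grey cover links, 16 wide, 38 long, runs from the yellow cap (y = +95) to a grey cap (y = -95), caps and platform flush.
- seam_start (a point): Centre line of the row of links at the yellow cap, on the platform top (platform frame -6.5, +95, 26 mm): the hinge edge of link 1.
- seam_end (a point): The same at the grey cap (platform frame -6.5, -95, 26 mm): the far edge of link 5. The point levers beyond the platform are 70 high, the power controller 64.
- link_1 (a joint): Cover link 1, platform y = +95 to +57 mm. It hinges at platform-top height on its edge nearer the yellow cap; the other edge sticks up. Angle in rad: 0 = flush, 0.14 to 0.20 at the start (free edge 5 to 8 mm up). A stiff clip (0.03 N m) holds it at any angle: pushed down it stays down. The push is 1 N at the free edge and grows toward the hinge.
- link_2 (a joint): Cover link 2, platform y = +57 to +19 mm. It hinges at platform-top height on its edge nearer the yellow cap; the other edge sticks up. Angle in rad: 0 = flush, 0.14 to 0.20 at the start (free edge 5 to 8 mm up). A stiff clip (0.03 N m) holds it at any angle: pushed down it stays down. The push is 1 N at the free edge and grows toward the hinge.
- link_3 (a joint): Cover link 3, platform y = +19 to -19 mm. It hinges at platform-top height on its edge nearer the yellow cap; the other edge sticks up. Angle in rad: 0 = flush, 0.14 to 0.20 at the start (free edge 5 to 8 mm up). A stiff clip (0.03 N m) holds it at any angle: pushed down it stays down. The push is 1 N at the free edge and grows toward the hinge.
- link_4 (a joint): Cover link 4, platform y = -19 to -57 mm. It hinges at platform-top height on its edge nearer the yellow cap; the other edge sticks up. Angle in rad: 0 = flush, 0.14 to 0.20 at the start (free edge 5 to 8 mm up). A stiff clip (0.03 N m) holds it at any angle: pushed down it stays down. The push is 1 N at the free edge and grows toward the hinge.
- link_5 (a joint): Cover link 5, platform y = -57 to -95 mm. It hinges at platform-top height on its edge nearer the yellow cap; the other edge sticks up. Angle in rad: 0 = flush, 0.14 to 0.20 at the start (free edge 5 to 8 mm up). A stiff clip (0.03 N m) holds it at any angle: pushed down it stays down. The push is 1 N at the free edge and grows toward the hinge.
- stick: Black nylon pressing stick, 146 mm long, 30 g, lying on the platform along the seam, blunt tip toward the grey cap. Body 12 x 12 square from 41 before the origin (toward the tip) to 75 behind it, the back part with orange bands, then a taper to a round tip. Origin: underside, near the middle; -y points to the tip, z up as it lies.
- stick_tip (a point): Centre of the stick's round tip (radius 3.8), 67 mm along -y from the stick's origin, on its long axis (6 mm above its underside).
- rack: Fixed wooden tool rack, 222 mm wide, 79 high: a block with five wells in a row, leaning 45 degrees, so that the wells run down toward the robot and their mouths face up and away from it. Origin: on the bench under the block's lower end; x horizontal, the way the mouths lean (away from the robot), y along the row, z up. Past its -y end a raised track deck, 120 high, begins at world x = 0.65.
- rack_mouth (a point): Middle of the mouth of the middle well (rack frame 55, 0, 72 mm). z points out of the wells (45 degrees up, away from the robot), y along the row, x square to both, forward and down. Wells at y = 84, 42, 0, -42, -84 mm, each 24 (x) by 26 (y) wide and 70 deep, in a flat end face 36 (x) by 210 (y).
- driver_red: red-handled screwdriver lying on the bench, 141 long: handle 17 square from y = -4 to +71 mm, blade 4 thick from there to y = -64. Origin on the underside; its long axis is y, the blade points to -y, z up as it lies. At the start the blade points roughly toward the robot. May be absent (None all the time).
- driver_red_foot (a point): Blade end of driver_red, 64.5 mm along -y from its origin, on its long axis.
- driver_yellow: yellow-handled screwdriver lying on the bench, 113 long: handle 13 square from y = -6 to +56 mm, blade 4 thick from there to y = -50. Origin on the underside; its long axis is y, the blade points to -y, z up as it lies. At the start the blade points roughly toward the robot. May be absent (None all the time).
- driver_yellow_foot (a point): Blade end of driver_yellow, 50.5 mm along -y from its origin, on its long axis.
- driver_yellow_2: a second yellow-handled screwdriver just like driver_yellow. Origin on the underside; its long axis is y, the blade points to -y, z up as it lies. At the start the blade points roughly toward the robot. May be absent (None all the time).
- driver_yellow_2_foot (a point): Blade end of driver_yellow_2, 50.5 mm along -y from its origin, on its long axis.
- brush: Soft dusting brush with a wooden handle lying on the bench, 150 long, 14 thick: handle 13 wide from y = -25 to +75 mm, head with bristles 24 wide from there to y = -72. Origin on the underside (1 mm above the bench); z up as it lies. At the start the handle's end points roughly toward the robot. May be absent.
- brush_foot (a point): Free end of the brush's handle, 75 mm along +y from its origin, on its long axis.
- scenic_glue: Upright glue bottle with an orange cap, 32 dia x 82, a bystander; origin at its foot.
- rubber: Blue and brown rail-cleaning rubber 27 x 62 x 19, a bystander; origin on the underside.
- cleaner: Upright white bottle with a blue cap, 38 dia x 75, a bystander; origin at its foot.

How it is judged (in metres and radians):
On the way, in this order (a step that is already met when the one before it is completed fails the run):
1. cover link 1 pressed flush with the stick's tip on it, moving slowly (value of joint link_1 below 0.05 rad and x of stick_tip in the frame of platform between -0.0165 and 0.0035 m and y of stick_tip in the frame of platform between 0.055 and 0.077 m and z of stick_tip in the frame of platform below 0.036 m and linear speed of stick below 0.06 m/s), for 0.2 s.
2. cover link 2 pressed flush with the stick's tip on it, moving slowly (value of joint link_2 below 0.05 rad and x of stick_tip in the frame of platform between -0.0165 and 0.0035 m and y of stick_tip in the frame of platform between 0.017 and 0.039 m and z of stick_tip in the frame of platform below 0.036 m and linear speed of stick below 0.06 m/s), for 0.2 s.
3. cover link 3 pressed flush with the stick's tip on it, moving slowly (value of joint link_3 below 0.05 rad and x of stick_tip in the frame of platform between -0.0165 and 0.0035 m and y of stick_tip in the frame of platform between -0.021 and 0.001 m and z of stick_tip in the frame of platform below 0.036 m and linear speed of stick below 0.06 m/s), for 0.2 s.
4. cover link 4 pressed flush with the stick's tip on it, moving slowly (value of joint link_4 below 0.05 rad and x of stick_tip in the frame of platform between -0.0165 and 0.0035 m and y of stick_tip in the frame of platform between -0.059 and -0.037 m and z of stick_tip in the frame of platform below 0.036 m and linear speed of stick below 0.06 m/s), for 0.2 s.
5. cover link 5 pressed flush with the stick's tip on it, moving slowly (value of joint link_5 below 0.05 rad and x of stick_tip in the frame of platform between -0.0165 and 0.0035 m and y of stick_tip in the frame of platform between -0.097 and -0.075 m and z of stick_tip in the frame of platform below 0.036 m and linear speed of stick below 0.06 m/s), for 0.2 s.
At the end, for the whole second after the job is handed in: All five links flush (each under 0.05 rad, which is 2 mm at the free edge); the stick's tip, each present screwdriver's blade end and the brush's handle end at least 45 mm down a well of the rack, everything at rest and released (value of joint each of link_1, link_2, link_3, link_4, link_5 below 0.05 rad and z of stick_tip in the frame of rack_mouth between -0.08 and -0.045 m and x of stick_tip in the frame of rack_mouth between -0.02 and 0.02 m and y of stick_tip in the frame of rack_mouth between -0.1 and 0.1 m and linear speed of each of stick, driver_red, driver_yellow, driver_yellow_2, brush below 0.02 m/s and z of driver_red_foot in the frame of rack_mouth between -0.08 and -0.045 m and x of driver_red_foot in the frame of rack_mouth between -0.02 and 0.02 m and y of driver_red_foot in the frame of rack_mouth between -0.1 and 0.1 m and z of driver_yellow_foot in the frame of rack_mouth between -0.08 and -0.045 m and x of driver_yellow_foot in the frame of rack_mouth between -0.02 and 0.02 m and y of driver_yellow_foot in the frame of rack_mouth between -0.1 and 0.1 m and z of driver_yellow_2_foot in the frame of rack_mouth between -0.08 and -0.045 m and x of driver_yellow_2_foot in the frame of rack_mouth between -0.02 and 0.02 m and y of driver_yellow_2_foot in the frame of rack_mouth between -0.1 and 0.1 m and z of brush_foot in the frame of rack_mouth between -0.08 and -0.045 m and x of brush_foot in the frame of rack_mouth between -0.02 and 0.02 m and y of brush_foot in the frame of rack_mouth between -0.1 and 0.1 m); the robot touches nothing.
It fails at once if a bottle or the rubber pushed more than 3 cm from its place (distance of any of scenic_glue, rubber, cleaner from where it was at the start of the episode above 0.03 m).
Of driver_red, driver_yellow, driver_yellow_2, brush only 3 to 4 are there at a start; the rules pass over those that are not, and their reading is None.
At some moment in a run one of driver_red, driver_yellow_2, brush may be knocked a few centimetres aside while the robot is not near it.
It also fails if it takes over 210 s, if anything falls off the work surface, if the arm or the gripper's body presses on something with over 40 N, if the wrist force passes 120 N, or if a joint passes its speed limit or range.

### The arm

A 6-joint arm with a two-finger parallel gripper is mounted at the origin on a cart in front of the work surface, level with it; the furniture and walls round the work are solid. World frame = base frame: x ahead of the robot, y to its left, z up, the work surface at z = 0. Lengths are in m, angles in degrees, forces in N, time in s.
With the tool pointing down it reaches from about 0.375 to 0.75 m from the base axis. Payload 9 kg.
Tool frame: the origin (TCP) lies where the fingers leave the gripper's body, on its centre line; the fingertips stand 73 mm ahead of it and the grasp point (between the pads) lies 54 mm ahead of it (robot.tip_reach is the distance from the TCP to the fingertips, in m); z points along the fingers, y is the direction in which the jaws open and shut (so a half turn about z gives the same grasp; the last joint's range is limited). The gripper opens to 85 mm and grips with 20 to 120 N. Pads are 22 mm wide; open, the fingers measure 114 mm over their backs; the gripper's body (76 mm by 85 mm) begins 54 mm behind the grasp point. The pads swing forward as they close: fully open they stand 13 mm farther back than shut.
Start: joints at [52.328, 5.964, 5.575, 89.605, 0, 77.527], TCP at [0.255, 0.543, 0.304] pointing down, gripper open.
Joint ranges: [-171.21, 171.21], [-48.23, 106.86], [-62.78, 66.21], [-105.2, 120.99], [-86.42, 89.51], [-180, 180]. Speed limits (degrees/s): [127.2, 127.2, 147.25, 180, 180, 180].

### API

Orientations are given as [roll, pitch, yaw] about the fixed x, y, z axes, in that order (R = Rz(yaw) Ry(pitch) Rx(roll)).
In Python, from plant import robot gives the robot as it stands. Calls block until the motion is done:
- robot.move_pose(position, orientation): joint-space move of the TCP to a pose.
- robot.line_to(position, vel=0.15, rotation=None, guard=None): straight line of the TCP; rotation=None keeps the orientation; vel is the mean speed in m/s. With guard (N) it stops when the force on the tool has changed by that much, and returns True; else False.
- robot.goto_joints(angles): joint-space move.
- robot.set_gripper(opening): finger opening in m; the grip force is fixed at half the most; returns when the fingers have stopped.
- robot.pause(seconds).
- robot.ik(position, orientation): joint angles nearest the present ones, or None.
- robot.observe(): the state.
- robot.grab_frame(name): name is "scene" or "side" or "wrist"; returns the picture (400x640x3 uint8, blue, green, red); there is no depth.
- robot.get_calibration(name): a dict with "vertical_fov" (degrees; the focal length in pixels is half the picture's height over the tangent of half this angle, whatever the lens; pixels are square), "cx", "cy" (the principal point, pixels), "rvec" (rotation vector, rad) and "tvec" (3), from world to camera coordinates, as OpenCV has them. Camera axes: x right, y down, z forward; pixel columns grow to the right and rows downward; lengths in m; the calibration is good to about 2 mm. A picture is of the moment at which its call begins: read the wrist's pose just before it. get_calibration takes no time and is no camera call; for the wrist camera it gives the pose at the moment of the call.
A pose or a line that the arm cannot do raises robot.IKError and nothing moves.
- robot.job_done(): hands the job in, once; it reports no verdict.
The state is a dict: "time": time; "q": joint angles; "qvel": joint speeds; "joint_torque": joint torques, N m; "tool_pos": TCP position; "tcp_rot": TCP orientation; "ft_force": force on the tool from outside, world axes, zero at the start; "torque": the same for the moment, N m; "gripper_width": finger opening in m.
Only numpy, scipy, OpenCV 4.12 (cv2) and the standard library are available. Lean on these libraries where they do the work, as an engineer would, in place of code of your own. Each camera call takes 0.05 s, during which the arm holds its last target. There are 200 camera calls.

## Working session

There is one attempt and no reset: what is moved stays moved. The work goes in short steps, each a Python script; the robot and the scene stay as the last script left them, time stands still between calls to the robot, and variables do not carry over. Pictures are saved under pics/ and viewed, about 12 in all and at most 16, crops included, and the job is handed in when it is done.

```bash
ls; mkdir -p pics; python3 - <<'E'
from plant import robot
import cv2,numpy as np
for n in("scene","side","wrist"):
    f=robot.grab_frame(n); cv2.imwrite(f"pics/{n}0.png",f); c=robot.get_calibration(n); print(n,c, -cv2.Rodrigues(np.array(c['rvec']))[0].T@np.array(c['tvec']).ravel())
print(robot.observe())
E
```

```text
pics
scene {'vertical_fov': 49.462500187833896, 'cx': 313.8575913070942, 'cy': 199.36503319171544, 'rvec': array([ 2.22897557, -0.9872655 ,  0.37110382]), 'tvec': array([-0.38778664,  0.25538774,  1.32601628])} [-0.25117016 -0.76734554  1.14978908]
side {'vertical_fov': 52.63183924567607, 'cx': 321.37360163410693, 'cy': 196.47841414022577, 'rvec': array([ 0.09556935, -2.78693085,  1.31901484]), 'tvec': array([0.45749392, 0.14606943, 1.19901266])} [0.36726178 0.8677772  0.88337413]
wrist {'vertical_fov': 60.02108466407514, 'cx': 322.5850622418761, 'cy': 193.20963042822638, 'rvec': array([-2.45131411, -1.55553327, -0.21168947]), 'tvec': array([-0.59898306, -0.03491564,  0.37921153])} [0.19343501 0.57152708 0.37381932]
{'time': 0.15, 'q': array([5.23299678e+01, 5.99247401e+00, 5.53937203e+00, 8.96041478e+01,
       7.16948688e-04, 7.75293212e+01]), 'qvel': array([-0.0336641 , -0.14013542,  0.08399891, -0.00148214, -0.00317602,
        0.0921515 ]), 'joint_torque': array([ 3.76622003e-03, -5.57355380e+01,  5.04006314e+01,  1.24848614e-02,
       -3.22138940e-04, -3.06240861e-05]), 'tool_pos': array([0.25532146, 0.54278147, 0.30330335]), 'tcp_rot': array([-1.79944256e+02, -1.30625446e-02,  1.54800640e+02]), 'ft_force': array([-0.79217697, -0.04680225,  0.51348414]), 'torque': array([ 0.01147112, -0.01190429,  0.02740974]), 'gripper_width': 0.08560316752404228}
```

View pics/scene0.png

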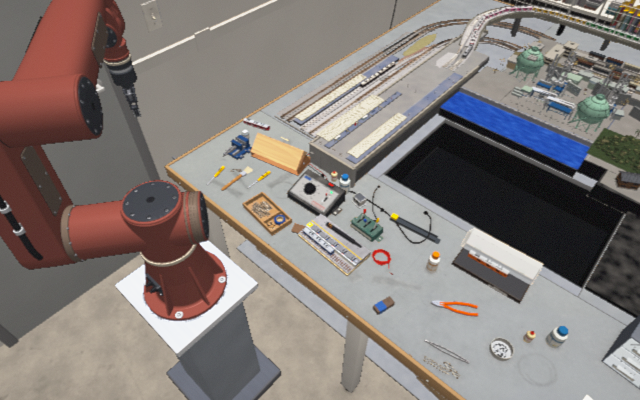

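View pics/side0.png

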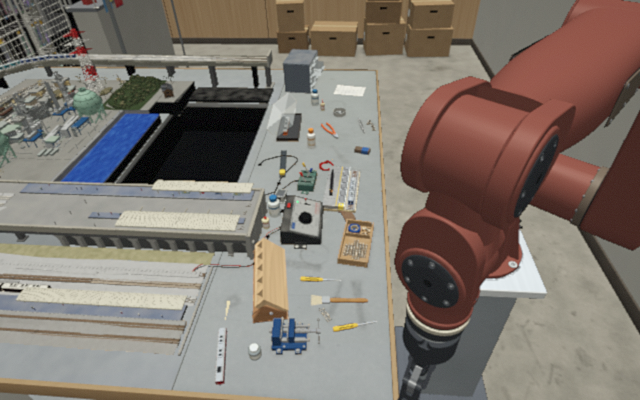

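The scene and side views show two yellow drivers (side 318,279 and 355,325), the brush (338,300), the rack (270,285), and the platform with the stick (348,188). There's no red driver. Next I'll get coarse positions.

```bash
cat > h.py <<'E'
from plant import robot
import cv2,numpy as np
from scipy.spatial.transform import Rotation as Ro
def cal(n):
    c=robot.get_calibration(n); f=200/np.tan(np.radians(c['vertical_fov']/2))
    return dict(K=np.array([[f,0,c['cx']],[0,f,c['cy']],[0,0,1]]),r=np.array(c['rvec']),t=np.array(c['tvec']).ravel())
def ray(c,uv):
    R=cv2.Rodrigues(c['r'])[0]; d=R.T@np.linalg.inv(c['K'])@np.array([uv[0],uv[1],1.]); return -R.T@c['t'],d
def onz(c,uv,z):
    o,d=ray(c,uv); return o+d*(z-o[2])/d[2]
def proj(c,P): return cv2.projectPoints(np.array(P,float).reshape(-1,1,3),c['r'],c['t'],c['K'],None)[0].reshape(-1,2)
def shot(n,name=None):
    c=cal(n); f=robot.grab_frame(n)
    if name: cv2.imwrite(f"pics/{name}.png",f); np.save(f"pics/{name}.npy",c,allow_pickle=True)
    return f,c
def load(name): return cv2.imread(f"pics/{name}.png"),np.load(f"pics/{name}.npy",allow_pickle=True).item()
E
python3 - <<'E'
from h import *
s=cal("side");c=cal("scene")
for n,uv,z in[("drvA handle",(312,279),.0065),("A tip",(338,280),.0065),("B handle",(340,327),.0065),("B tip",(375,321),.0065),("brush head",(313,299),.007),("brush end",(366,299),.007),("rack",(252,241),.079),("rack2",(254,315),.079),("rack foot",(288,312),0),("stick tail",(332,193),.032),("plat",(357,170),.026),("plat",(341,208),.026),("rubber",(362,150),.02),("deck",(262,245),.12)]: print(n,onz(s,uv,z).round(3))
for n,uv,z in[("stick",(328,224),.032),("stick2",(361,247),.032),("plat",(305,222),.026),("plat",(362,270),.026),("rackR",(308,165),.079),("rackL",(252,148),.079),("A",(262,176),.006),("B",(217,172),.006)]: print(n,onz(c,uv,z).round(3))
# wrist camera offset in tool frame
o=robot.observe(); w=cal("wrist"); R=Ro.from_euler('xyz',o['tcp_rot'],degrees=True).as_matrix()
Rc=cv2.Rodrigues(w['r'])[0]; print(R.T@(-Rc.T@w['t']-o['tool_pos'])); print((R.T@Rc.T).round(3))
E
```

```text
drvA handle [0.472 0.159 0.006]
A tip [0.401 0.158 0.006]
B handle [0.389 0.303 0.007]
B tip [0.303 0.28  0.006]
brush head [0.463 0.225 0.007]
brush end [0.325 0.216 0.007]
rack [0.644 0.094 0.079]
rack2 [0.588 0.331 0.079]
rack foot [0.524 0.263 0.   ]
stick tail [ 0.438 -0.188  0.032]
plat [ 0.356 -0.333  0.026]
plat [ 0.404 -0.12   0.026]
rubber [ 0.338 -0.476  0.02 ]
deck [0.6   0.146 0.12 ]
stick [ 0.443 -0.184  0.032]
stick2 [ 0.442 -0.323  0.032]
plat [ 0.402 -0.119  0.026]
plat [ 0.38  -0.377  0.026]
rackR [0.571 0.024 0.079]
rackL [0.499 0.243 0.079]
A [0.468 0.165 0.006]
B [0.368 0.308 0.006]
[ 0.0682519  -0.00040799 -0.07050005]
[[-0.    -0.963 -0.269]
 [ 1.    -0.    -0.   ]
 [ 0.    -0.269  0.963]]
```

```bash
python3 - <<'E'
from h import *
print(robot.ik([.40,.2,.34],[180,0,0]),robot.ik([.40,.2,.34],[180,0,180]))
robot.move_pose([.40,.2,.34],[180,0,180]); shot("wrist","w1")
robot.move_pose([.41,-.22,.30],[180,0,180]); shot("wrist","w2")
print(robot.observe()['time'],robot.observe()['q'])
E
```

```text
[   9.71940313  -20.10264012  -14.76253171   95.34010841    0.
 -170.28059687] [  9.71940313 -20.10264012 -14.76253171  95.34010841   0.
   9.71940313]
3.2083 [-4.42763987e+01 -1.78111417e+01 -1.70981892e+01  9.07003606e+01
  1.19742260e-02 -4.43604848e+01]
```

View pics/w1.png

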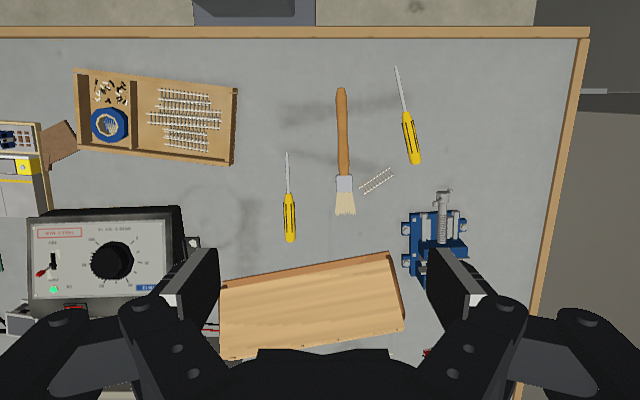

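View pics/w2.png

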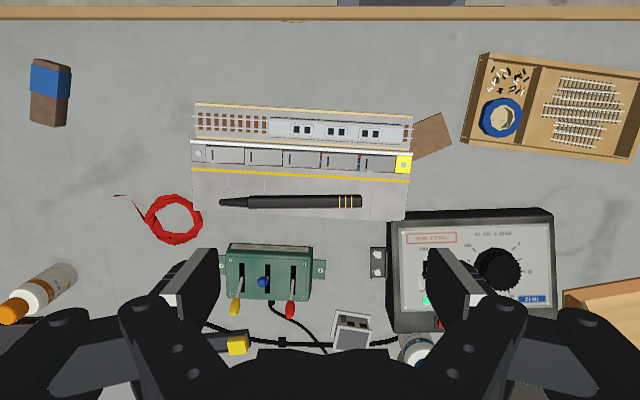

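w1 shows driver A (290,197), the brush (343,150), driver B (408,115), and the rack top. w2 shows the row from the yellow cap (403,163) to the grey cap (199,153), and the stick from its tip (219,202) to its tail (361,201). Next I'll measure by masks and take an oblique look at the rack mouths from its far side.

```bash
cat > tools.py <<'E'
from h import *
def axis(mask,c,z,roi):
    m=np.zeros_like(mask); u0,v0,u1,v1=roi; m[v0:v1,u0:u1]=mask[v0:v1,u0:u1]
    cs=cv2.findContours(m,cv2.RETR_EXTERNAL,cv2.CHAIN_APPROX_NONE)[0]
    k=max(cs,key=cv2.contourArea); P=np.array([onz(c,p[0],z)[:2] for p in k]); m_,_=cv2.PCACompute(P.astype(np.float32),None)[:2]
    (cx,cy),(w,h),a=cv2.minAreaRect(P.astype(np.float32)*1000); bp=cv2.boxPoints(((cx,cy),(w,h),a))
    e=[bp[1]-bp[0],bp[2]-bp[1]]; e=max(e,key=np.linalg.norm); ang=np.degrees(np.arctan2(e[1],e[0]))
    return np.array([cx,cy]).round(1),np.round([w,h],1),round(float(ang),1)
E
python3 - <<'E'
from tools import *
f,c=load("w1"); hsv=cv2.cvtColor(f,cv2.COLOR_BGR2HSV)
y=cv2.inRange(hsv,(20,150,110),(35,255,255))
print("A",axis(y,c,.0065,(270,140,310,260))); print("B",axis(y,c,.0065,(380,60,440,180)))
b=cv2.inRange(hsv,(8,90,60),(22,255,255)); print("brush handle",axis(b,c,.008,(325,70,365,185)))
f,c=load("w2"); hsv=cv2.cvtColor(f,cv2.COLOR_BGR2HSV)
k=cv2.inRange(hsv,(0,0,0),(180,255,75)); print("stick",axis(k,c,.035,(205,185,375,220)))
y=cv2.inRange(hsv,(20,150,150),(35,255,255)); print("ycap",axis(y,c,.026,(390,145,420,180)))
print("greycap",onz(c,(199,153.5),.026))
a=cv2.resize(f[90:230,180:425],None,fx=3.2,fy=3.2,interpolation=cv2.INTER_CUBIC); cv2.imwrite("pics/w2c.png",a)
# rack view from beyond
for p in([.60,.22,.32],[.57,.22,.33],[.55,.2,.34]):
  for r in ([180,20,0],[180,-20,0],[180,0,0],):
    print(p,r,robot.ik(p,r))
E
```

```text
A (array([475.6, 158.4]), array([62.9, 12.1]), 0.8)
B (array([377.9, 301.9]), array([62. , 12.9]), 15.7)
brush handle (array([372. , 222.5]), array([99.4, 12.2]), 2.8)
stick (array([ 444.5, -264.4]), array([ 13.4, 120.8]), -89.2)
ycap (array([ 407.9, -138.6]), array([15.5, 17.5]), -3.0)
greycap [ 0.39719984 -0.34349605  0.026     ]
[0.6, 0.22, 0.32] [180, 20, 0] [   7.49208976   37.75815152   43.93258807  116.01707278    2.55599718
 -172.95505509]
[0.6, 0.22, 0.32] [180, -20, 0] [   9.64335759   -8.07309785   -8.92776975   69.40596231   -3.28447132
 -170.92823553]
[0.6, 0.22, 0.32] [180, 0, 0] [   8.43571896   13.24516085   15.2746996    92.02953875    0.
 -171.56428104]
[0.57, 0.22, 0.33] [180, 20, 0] [   7.82539023   31.34141669   36.31532474  114.80223833    2.66909316
 -172.64120291]
[0.57, 0.22, 0.33] [180, -20, 0] [  10.19533049  -12.74323179  -12.03812049   70.99641126   -3.47075801
 -170.40774347]
[0.57, 0.22, 0.33] [180, 0, 0] [   8.85838063    8.37509388   10.88823244   92.51313856    0.
 -171.14161937]
[0.55, 0.2, 0.34] [180, 20, 0] [   6.31592407   26.23095826   30.72924122  114.38643534    2.15631002
 -174.06216508]
[0.55, 0.2, 0.34] [180, -20, 0] [   8.33466593  -17.23869598  -14.78442178   72.64900314   -2.84174566
 -172.1615314 ]
[0.55, 0.2, 0.34] [180, 0, 0] [   7.18892286    4.03009742    7.30075179   93.27065437    0.
 -172.81107714]
```

View pics/w2c.png

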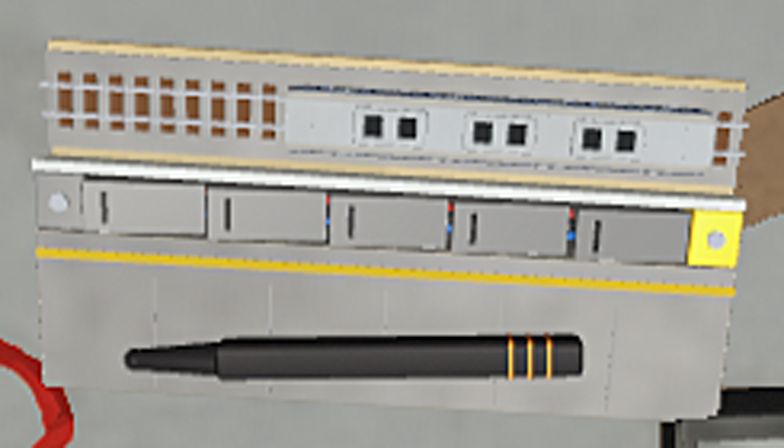

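```bash
python3 - <<'E'
from h import *
c=load("w2")[1]; t=onz(c,(219.1,201.6),.032); e=onz(c,(361.9,200.9),.036); print(t,e,np.linalg.norm((t-e)[:2]))
robot.move_pose([.5,-.0,.34],[180,0,90])
robot.move_pose([.60,.2,.32],[180,0,0]); f,c=shot("wrist","w3"); print(robot.observe()['time'],robot.observe()['q'])
E
```

```text
[ 0.44571419 -0.32550231  0.032     ] [ 0.44361486 -0.17997531  0.036     ] 0.14554213197495922
8.6667 [ 6.60455427e+00  1.20314993e+01  1.39023659e+01  9.18689168e+01
 -9.98905393e-05 -1.73375429e+02]
```

View pics/w3.png

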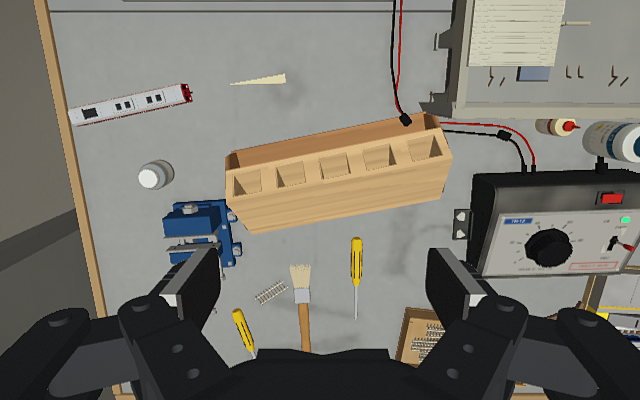

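The five mouths are visible at rows 140–190 and columns 230–450. I'll zoom in on them.

```bash
python3 - <<'E'
from h import *
f,c=load("w3"); cv2.imwrite("pics/w3c.png",cv2.resize(f[105:240,220:460],None,fx=3.3,fy=3.3,interpolation=cv2.INTER_CUBIC))
E
```

```text
(no output)
```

View pics/w3c.png

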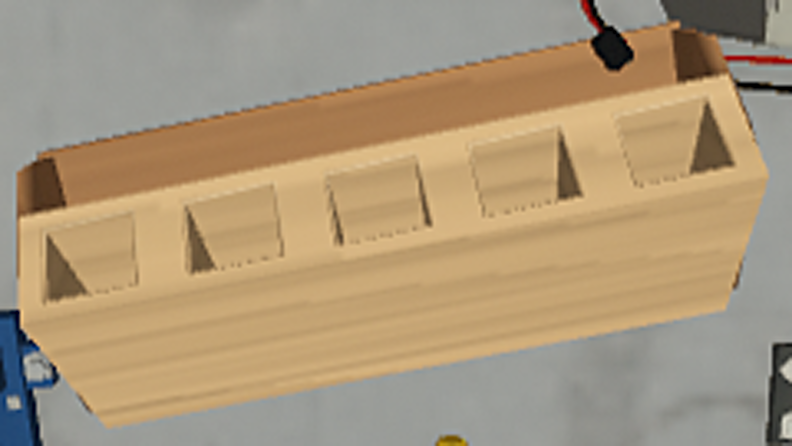

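```bash
python3 - <<'E'
from h import *
f,c=load("w3"); q=lambda u,v:(220+u/3.3-.35,105+v/3.3-.35)
m=[onz(c,q(*p),.072) for p in[(90,259),(233,229),(377,201),(525,171),(674,143)]]
for a in m: print(a.round(4))
d=m[0]-m[4]; print(np.linalg.norm(d), np.degrees(np.arctan2(-d[0],d[1])))
print("hi edge", [onz(c,q(*p),.0847).round(4) for p in[(30,335),(767,178)]])
print("lo edge", [onz(c,q(*p),.0593).round(4) for p in[(21,215),(727,75)]])
s=load("w1")[1]; print("hi edge w1", [onz(s,p,.0847).round(4) for p in[(235,358),(405,330)]])
print("hi edge w1", [onz(s,p,.079).round(4) for p in[(235,358),(405,330)]])
E
```

```text
[0.5889 0.2711 0.072 ]
[0.5977 0.2299 0.072 ]
[0.6058 0.1889 0.072 ]
[0.6143 0.1474 0.072 ]
[0.6222 0.1061 0.072 ]
0.16836807088068118 11.380213698721434
hi edge [array([0.5701, 0.2864, 0.0847]), array([0.6145, 0.0839, 0.0847])]
lo edge [array([0.5992, 0.2936, 0.0593]), array([0.6398, 0.0887, 0.0593])]
hi edge w1 [array([0.6154, 0.1013, 0.0847]), array([0.5786, 0.2905, 0.0847])]
hi edge w1 [array([0.6204, 0.0996, 0.079 ]), array([0.5829, 0.2921, 0.079 ])]
```

Rack check: 168.4 mm measured across the wells (168 expected), middle mouth at (0.606, 0.189), yaw +11.4°. Stick length is 145.5 mm (146 expected). The two caps are 206 mm apart, as they should be. Next I'll check reachability, then pick up the stick.

```bash
cat > plan.py <<'E'
from h import *
GZ=.0685
p=np.array([.0109,.2054,0]);p/=np.linalg.norm(p); px=np.array([p[1],-p[0],0]); mid=np.array([.4025,-.2413,0])  # platform y,x dirs, row middle
a=np.radians(11.4); rx=np.array([np.cos(a),np.sin(a),0]); ry=np.array([-np.sin(a),np.cos(a),0]); Z=np.array([0,0,1.])
M=np.array([.6058,.1887,.072]); N=(rx+Z)/2**.5; MX=(rx-Z)/2**.5
def rpy(x,z): return Ro.from_matrix(np.stack([x,np.cross(z,x),z],1)).as_euler('xyz',degrees=True)
def tcp(foot,x,z,L): return np.array(foot)-L*x-GZ*z        # TCP for foot at `foot`, foot L ahead along tool x
def draw(y,z,ang=45,L=.092):
    s,c=np.sin(np.radians(ang)),np.cos(np.radians(ang)); x=p*c-Z*s; zz=-p*s-Z*c
    return tcp(mid+p*y+Z*z,x,zz,L),rpy(x,zz)
def well(yw,depth,L): return tcp(M+ry*yw-N*depth,-N,MX,L),rpy(-N,MX)
E
python3 - <<'E'
from plan import *
for y in(.103,0,-.09): print(robot.ik(*draw(y,.03)),draw(y,.03)[0])
for d in(-.04,.058):
  for yw in(.084,-.042): print(robot.ik(*well(yw,d,.092)),well(yw,d,.092)[0],well(yw,d,.092)[1])
# pick stick
tip=np.array([.4457,-.3255,0]);tail=np.array([.4436,-.1800,0]); d=(tip-tail)/np.linalg.norm(tip-tail)
g=tip+3.8e-3*0-d*(.0882+.0038) ; psi=np.degrees(np.arctan2(d[1],d[0])); print(g,psi,robot.tip_reach)
g[2]=.1005
robot.set_gripper(.035)
robot.move_pose([.45,0,.33],[180,0,90-180]); robot.move_pose(g+[0,0,.10],[180,0,psi]); 
print(robot.line_to(g,vel=.08,guard=8)); robot.set_gripper(0.0); o=robot.observe(); print(o['tool_pos'],o['gripper_width'],o['ft_force'])
robot.line_to(g+[0,0,.12]); o=robot.observe(); print(o['time'],o['gripper_width']); shot("side","s1")
E
```

```text
[-17.07773617 -30.3542579  -50.38181348  56.33592563 -43.31295704
  70.52368226] [ 0.40707766 -0.15503839  0.14349064]
[-30.96046574 -34.74645229 -54.26629413  45.38734439 -38.66640987
  53.14815222] [ 0.40161942 -0.25789366  0.14349064]
[-41.4150771  -31.37008737 -52.89535696  36.64112299 -33.66445235
  41.76070858] [ 0.39685009 -0.3477672   0.14349064]
[ 13.58193033 -19.8537498  -39.08077745  25.79375037  -1.54267123
   1.5432307 ] [0.63321221 0.27991785 0.21377491] [-180.    45.  -168.6]
[ -0.6264973  -24.0525775  -42.18088209  27.50742903   8.47255309
  -8.56673705] [0.65811704 0.15640368 0.21377491] [-180.    45.  -168.6]
[ 13.91832222 -30.24148128 -54.17888877  21.09027339  -1.78043594
   1.78129618] [0.56528289 0.26622089 0.14447845] [-180.    45.  -168.6]
[ -2.56387334 -36.42654003 -58.02921367  24.25655926   9.82456522
  -9.9722718 ] [0.59018771 0.14270672 0.14447845] [-180.    45.  -168.6]
[ 0.4443723  -0.23350958  0.        ] -89.17310801872794 0.0726
False
[ 0.44468125 -0.2337701   0.10113075] 0.009798619061948333 [-0.2374932  -0.02666382  5.22426366]
14.0083 0.009889707247595874
```

```bash
python3 - <<'E'
from h import *
f,c=shot("wrist","w4"); s=load("s1")[0]
a=cv2.resize(s[120:240,260:420],(533,400),interpolation=cv2.INTER_CUBIC); b=cv2.resize(f,None,fx=.4,fy=.4)
im=np.zeros((400,789,3),np.uint8); im[:,:533]=a; im[:160,533:789]=b; cv2.imwrite("pics/v4.png",f); cv2.imwrite("pics/v4s.png",im)
o=robot.observe(); R=Ro.from_euler('xyz',o['tcp_rot'],degrees=True).as_matrix()
print(proj(c,[o['tool_pos']+R@[.092,0,.0685],o['tool_pos']+R@[-.05,0,.0685]]))
E
```

```text
[[321.847611    30.16272289]
 [322.09302612 353.61219624]]
```

View pics/v4.png

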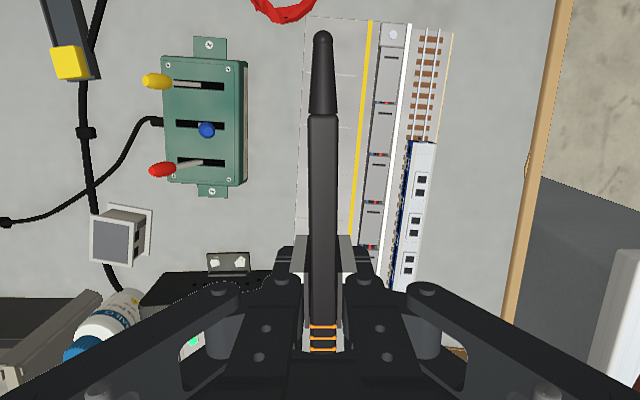

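The stick is held straight, with its tip end at (323,32). The ball centre is therefore 88 mm ahead of the grasp, as planned from the end of the tip. Next I'll move over the yellow cap and touch down.

```bash
cat >> plan.py <<'E'
L=.088
def go(P): robot.move_pose(*P)
E
python3 - <<'E'
from plan import *
robot.line_to([.43,-.22,.30],vel=.2)
go(draw(.104,.12,L=L)); go(draw(.104,.05,L=L)); robot.pause(.3)
print(robot.line_to(draw(.104,.022,L=L)[0],vel=.012,guard=3)); o=robot.observe()
print(o['time'],o['ft_force'],o['tool_pos'],o['gripper_width']); dz=o['tool_pos'][2]-draw(.104,0,L=L)[0][2]; print("tip z",dz)
f,c=shot("wrist","w5"); shot("side","s5"); cv2.imwrite("pics/v5.png",f)
R=Ro.from_euler('xyz',o['tcp_rot'],degrees=True).as_matrix(); print(proj(c,[o['tool_pos']+R@[.088,0,.0685],mid+p*.104+[0,0,.026]]))
E
```

```text
True
19.9167 [0.37141272 1.07881805 3.06525791] [ 0.40724738 -0.15136739  0.13985849] 0.009769139419411715
tip z 0.029196280389111165
[[323.31978635  38.80761972]
 [323.42965408  32.68302659]]
```

View pics/v5.png

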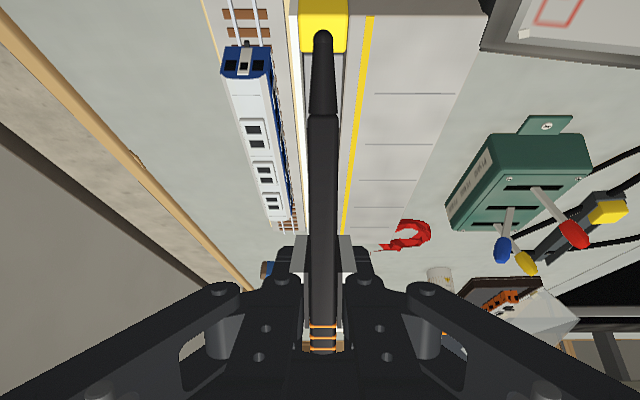

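The tip is on the yellow cap, centred on the row (323,40). Contact height is 29.2 mm against 29.8 mm expected. Now drawing.

```bash
python3 - <<'E'
from plan import *
z=.0286
for y in(.061,.023,-.015,-.053,-.090):
    robot.line_to(draw(y,z,L=L)[0],vel=.025); robot.pause(.35); o=robot.observe(); print(round(o['time'],1),y,o['ft_force'].round(1),round(o['tool_pos'][2]-draw(0,0,L=L)[0][2],4))
robot.line_to(draw(-.099,z,L=L)[0],vel=.02)
robot.line_to(draw(-.099,.12,L=L)[0],vel=.1)
f,c=shot("wrist","w6"); cv2.imwrite("pics/v6.png",f); o=robot.observe();R=Ro.from_euler('xyz',o['tcp_rot'],degrees=True).as_matrix()
print(proj(c,[o['tool_pos']+R@[.088,0,.0685]]+[mid+p*y+[0,0,.026] for y in(.095,.057,.019,-.019,-.057,-.095)]).round())
E
```

```text
22.2 0.061 [-1.5 -1.2  5.3] 0.0288
24.2 0.023 [-1.7 -1.8  4.2] 0.0288
26.3 -0.015 [ 0.4 -0.9  5.4] 0.0288
28.3 -0.053 [-0.3 -0.7  2.3] 0.0287
30.3 -0.09 [ 0.4 -0.3  2.8] 0.0288
[[   323.     39.]
 [   387. -16004.]
 [   331.  -1757.]
 [   327.   -759.]
 [   326.   -395.]
 [   325.   -206.]
 [   325.    -91.]]
```

View pics/v6.png

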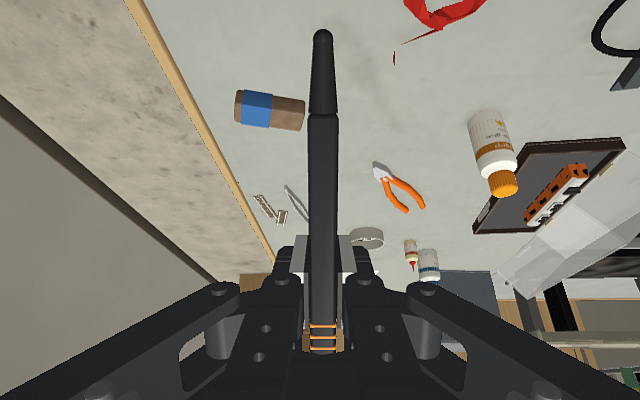

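The stick hasn't slipped (tip still at 323,38), press forces were 2–5 N, and the rubber and glue are untouched. Next is inserting the stick at well −42, guarded, with a picture at the mouth.

```bash
cat >> plan.py <<'E'
def insert(yw,L,deep=.060,name=None):
    P0=well(yw,-.02,L); o=well(yw,0,L)[1]
    robot.move_pose([.48,.05,.36],o); go(well(yw,-.075,L)); robot.line_to(P0[0],vel=.1); robot.pause(.2)
    if name: shot("wrist",name)
    hit=robot.line_to(well(yw,deep,L)[0],vel=.05,guard=8); ob=robot.observe()
    dep=-(ob['tool_pos']-well(yw,0,L)[0])@N
    print("hit",hit,"depth",round(dep,4),ob['ft_force'].round(1),ob['gripper_width'],round(ob['time'],1)); return hit,dep
def release(yw,L,w=.024):
    robot.set_gripper(w); robot.pause(.3); P=robot.observe()['tool_pos']; robot.line_to(P-MX*.10,vel=.12)
E
python3 - <<'E'
from plan import *
P=robot.observe()['tool_pos']; robot.line_to(P+[0,.08,.07],vel=.2)
print(insert(-.042,L,name="w7")); f,c=load("w7"); print(proj(c,[M+ry*y for y in(.084,0,-.042)]+[M-ry*.042+N*.02]))
cv2.imwrite("pics/v7.png",f)
E
```

```text
Traceback (most recent call last):
  File "plan.py", line 16, in insert
    robot.move_pose([.48,.05,.36],o); go(well(yw,-.075,L)); robot.line_to(P0[0],vel=.1); robot.pause(.2)
    ~~~~~~~~~~~~~~~^^^^^^^^^^^^^^^^^
plant.IKError: the arm cannot take that pose within its joint ranges
```

```bash
sed -i 's/robot.move_pose(\[.48,.05,.36\],o)/robot.move_pose([.50,.05,.33],[180,0,-168.6])/' plan.py
python3 - <<'E'
from plan import *
print(robot.observe()['tool_pos'], robot.ik([.50,.05,.33],[180,0,-168.6]),robot.ik(*well(-.042,-.075,L)))
insert(-.042,L,name="w7"); f,c=load("w7"); print(proj(c,[M+ry*y for y in(.084,0,-.042)]+[M-ry*.042+N*.02]))
cv2.imwrite("pics/v7.png",f)
E
```

```text
[ 0.39621745 -0.27380575  0.29849777] [ -9.23570771 -10.63349804  -7.89091216  92.74258588   0.
 -20.63570771] [ -0.12211789 -20.49158598 -37.14286664  28.93189734   8.11971558
  -8.20250254]
hit False depth 0.0596 [0.1 0.6 0.5] 0.009887636812858442 37.8
[[678.65987566 -23.44004022]
 [442.08517843 -23.47704479]
 [323.87823725 -23.4955345 ]
 [323.80384346  37.52292068]]
```

View pics/v7.png

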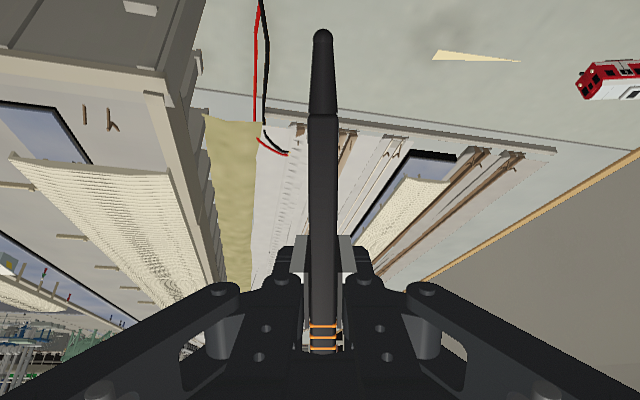

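There was no contact down to 59.6 mm. I'll release, then look down at the tools and the stick in the rack.

```bash
python3 - <<'E'
from plan import *
release(-.042,L)
robot.move_pose([.43,.2,.34],[180,0,180]); f,c=shot("wrist","w8"); s,_=shot("side","s8")
print(robot.observe()['time'])
im=np.zeros((600,640,3),np.uint8); im[:400]=f; im[400:,:320]=cv2.resize(s[225:350,220:420],(320,200)); im[400:,320:]=cv2.resize(s[150:237,290:430],(320,200)); cv2.imwrite("pics/v8.png",im)
E
```

```text
Traceback (most recent call last):
  File "plan.py", line 22, in release
    robot.set_gripper(w); robot.pause(.3); P=robot.observe()['tool_pos']; robot.line_to(P-MX*.10,vel=.12)
                                                                          ~~~~~~~~~~~~~^^^^^^^^^^^^^^^^^^
plant.IKError: the arm cannot follow that straight line within its joint ranges
```

```bash
sed -i 's/robot.line_to(P-MX\*.10,vel=.12)/robot.line_to(P-MX*.022,vel=.08); robot.line_to(P-MX*.022+Z*.13,vel=.15)/' plan.py
python3 - <<'E'
from plan import *
release(-.042,L)
robot.move_pose([.43,.2,.34],[180,0,180]); f,c=shot("wrist","w8"); s,_=shot("side","s8")
print(robot.observe()['time'])
im=np.zeros((600,640,3),np.uint8); im[:400]=f; im[400:,:320]=cv2.resize(s[225:350,220:420],(320,200)); im[400:,320:]=cv2.resize(s[150:237,290:430],(320,200)); cv2.imwrite("pics/v8.png",im)
E
```

```text
41.3083
```

View pics/v8.png

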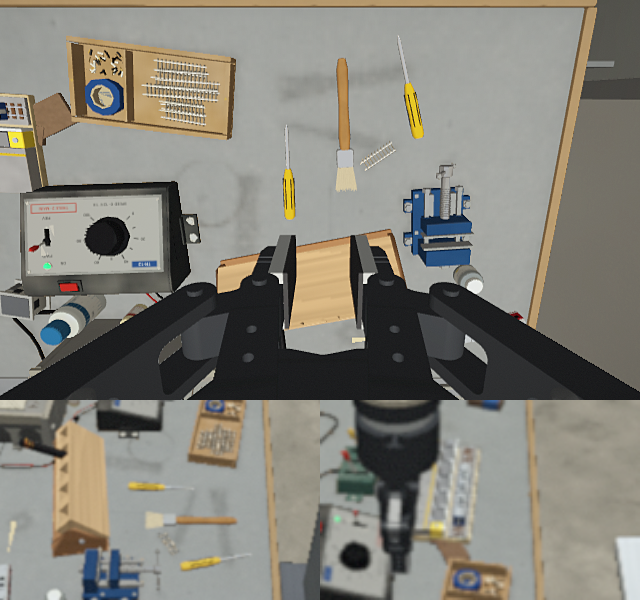

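The stick is in its well (black, side crop 60,445), the tools haven't moved, and the links look flush. Next: driver A.

```bash
cat >> plan.py <<'E'
GZ=.070
from tools import axis
LOOK=([.43,.2,.34],[180,0,180])
def measure(kind,roi,name):
    go(LOOK); robot.pause(.2); f,c=shot("wrist",name); hsv=cv2.cvtColor(f,cv2.COLOR_BGR2HSV)
    m=cv2.inRange(hsv,(20,150,110),(35,255,255)) if kind=='d' else cv2.inRange(hsv,(8,90,60),(22,255,255))
    r=axis(m,c,.0065 if kind=='d' else .008,roi); print(kind,r); return r
def pick(r,back,zaxis):
    C,wh,ang=r; ang=(ang+90)%180-90; t=np.radians(ang); d=np.array([-np.cos(t),-np.sin(t),0])
    g=np.array([C[0]/1000,C[1]/1000,zaxis+GZ])-d*back
    robot.set_gripper(.04); go((g+[0,0,.10],[180,0,180+ang])); print("guard",robot.line_to(g,vel=.1,guard=8)); robot.set_gripper(0)
    robot.line_to(g+[0,0,.15],vel=.2); o=robot.observe(); print("w",o['gripper_width'],o['tool_pos'],o['time'])
E
sed -i 's/\[.50,.05,.33\]/[.50,.13,.33]/' plan.py
python3 - <<'E'
from plan import *
r=measure('d',(250,100,320,240),"a1"); assert abs(max(r[1])-62)<5
pick(r,.011,.0065); insert(0,.0865,.058)
s,_=shot("side","s9"); cv2.imwrite("pics/v9.png",cv2.resize(s[200:350,200:420],None,fx=3,fy=3))
E
```

```text
d (array([475.6, 158.7]), array([12.1, 61.8]), -1.3)
guard False
w 0.010998491606282048 [0.48602463 0.15841002 0.22502909] 45.2667
hit False depth 0.0576 [0.5 0.  0. ] 0.01109729421416562 49.4
```

View pics/v9.png

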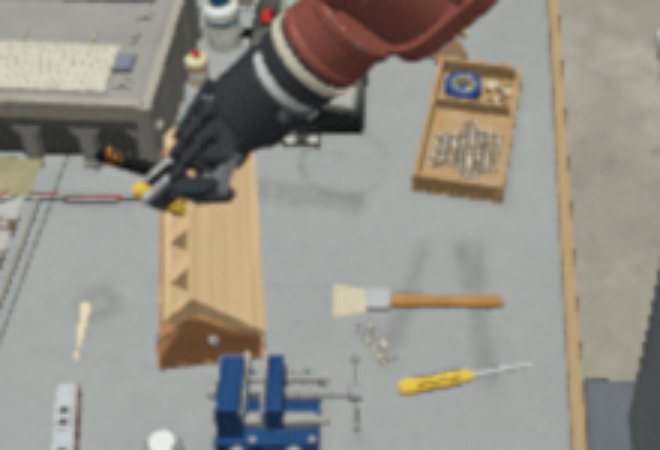

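Driver A is in the middle well, and the stick's orange bands are visible beyond it. I'll release, then take B to well +42.

```bash
python3 - <<'E'
from plan import *
release(0,.0865)
r=measure('d',(350,10,480,170),"a2"); assert abs(max(r[1])-62)<5
pick(r,.011,.0065); insert(.042,.0865,.058); release(.042,.0865)
r=measure('b',(290,30,400,160),"a3")
s,_=shot("side","s10"); w=load("a3")[0]; im=np.zeros((600,640,3),np.uint8); im[:400]=w; im[400:,:320]=cv2.resize(s[225:350,220:420],(320,200)); cv2.imwrite("pics/v10.png",im)
E
```

```text
d (array([377.8, 301.9]), array([61.8, 12.9]), 15.6)
guard False
w 0.011020835035701936 [0.38789959 0.30463971 0.22508073] 56.15
hit False depth 0.0576 [ 0.2  0.1 -1. ] 0.011242276791302342 60.7
b (array([371.4, 222.4]), array([98.6, 12.1]), 3.1)
```

View pics/v10.png

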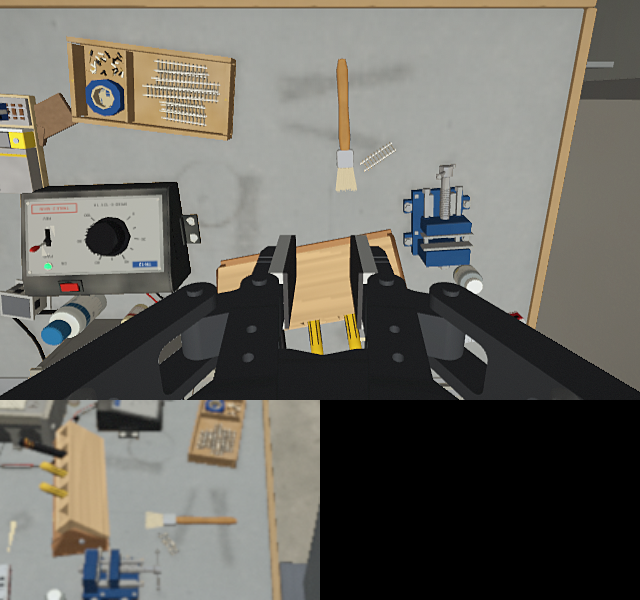

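Both drivers stand in their wells and the brush is where it was (345,105). I'll take it to well +84.

```bash
python3 - <<'E'
from plan import *
r=measure('b',(290,30,400,160),"a4"); assert abs(max(r[1])-99)<4
pick(r,.036,.008); insert(.084,.086,.058); release(.084,.086)
robot.move_pose([.56,.13,.34],[180,0,180]); robot.move_pose([.60,.2,.32],[180,0,0]); f,c=shot("wrist","w11"); s,_=shot("side","s11")
im=np.zeros((600,640,3),np.uint8); im[:400]=f; im[400:,:320]=cv2.resize(s[225:350,220:420],(320,200)); im[400:,320:]=cv2.resize(s[150:237,290:430],(320,200)); cv2.imwrite("pics/v11.png",im); print(robot.observe()['time'])
E
```

```text
b (array([371.6, 222.4]), array([98.8, 12.2]), 3.1)
guard False
w 0.010796127406762333 [0.40703683 0.2242477  0.22663629] 67.8667
hit False depth 0.0576 [0.2 0.3 0.1] 0.011062003344394748 72.2
77.9417
```

View pics/v11.png

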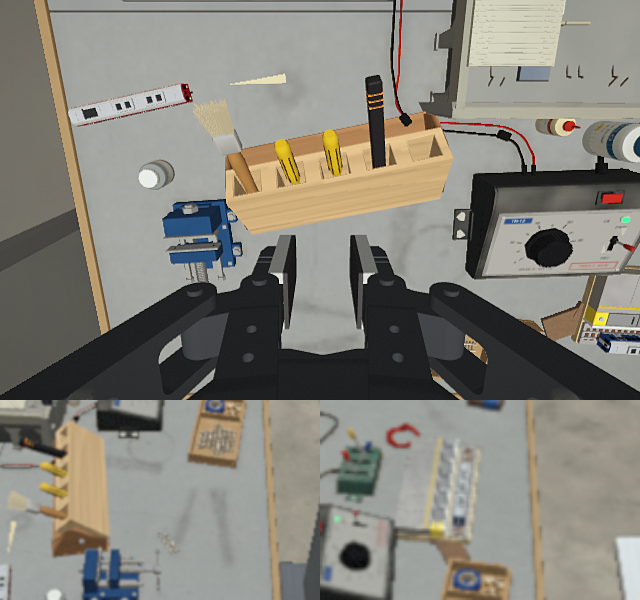

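Everything stands in the wells. I'll check depths numerically from where the tails appear, then make one last link check with the same view as w2, before against after.

```bash
python3 - <<'E'
from plan import *
c=load("w11")[1]
for n,y,Ln in(("stick",-.042,.142),("A",0,.1065),("B",.042,.1065),("brush",.084,.147)):
    print(n,[proj(c,[M+ry*y+N*(Ln-d)])[0].round().tolist() for d in(.045,.058,.07)])
robot.move_pose([.5,0,.34],[180,0,90]); robot.move_pose([.41,-.22,.30],[180,0,180]); robot.pause(.2); f,_=shot("wrist","w12")
a=load("w2")[0]; k=lambda i:cv2.resize(i[130:190,180:425],None,fx=3.2,fy=4.5,interpolation=cv2.INTER_CUBIC)
cv2.imwrite("pics/v12.png",np.vstack([k(a),k(f)])); print(robot.observe()['time'])
E
```

```text
stick [[379.0, 76.0], [379.0, 90.0], [379.0, 102.0]]
A [[325.0, 122.0], [328.0, 133.0], [329.0, 142.0]]
B [[273.0, 133.0], [277.0, 143.0], [281.0, 152.0]]
brush [[199.0, 109.0], [207.0, 121.0], [214.0, 131.0]]
83.6
```

View pics/v12.png

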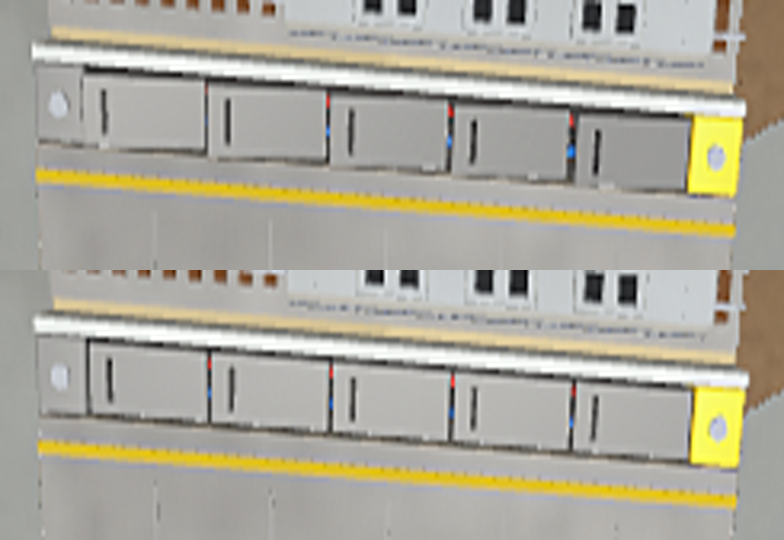

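The links are all evenly flush now; the raised, shaded edges are gone. The tail readings for the stick and brush are ambiguous because they droop over the well lip, so I'll project with droop and triangulate with a second wrist view.

```bash
python3 - <<'E'
from plan import *
c=load("w11")[1]
def tail(y,Ln,h0,h1,d):  # foot half-thickness h0, lip half-thickness h1
    foot=-N*d-MX*(.012-h0); lip=MX*(.012-h1); u=(lip-foot)/np.linalg.norm(lip-foot); return M+ry*y+foot+u*Ln
for n,y,Ln,h0,h1 in(("stick",-.042,.142,.005,.006),("A",0,.1065,.002,.0065),("B",.042,.1065,.002,.0065),("brush",.084,.147,.006,.006)):
    print(n,[proj(c,[tail(y,Ln,h0,h1,d)])[0].round().tolist() for d in(.045,.058,.07)])
f=load("w11")[0]; hsv=cv2.cvtColor(f,cv2.COLOR_BGR2HSV); y=cv2.inRange(hsv,(20,150,110),(35,255,255))
def ext(m,roi):
    u0,v0,u1,v1=roi; v,u=np.nonzero(m[v0:v1,u0:u1]); i=v<v.min()+4; return (u[i].mean()+u0,v.min()+v0, v.max()+v0)
print("A",ext(y,(315,110,350,190)),"B",ext(y,(265,120,305,190)))
k=cv2.inRange(hsv,(0,0,0),(180,255,80)); print("stick",ext(k,(362,60,388,180)))
b=cv2.inRange(hsv,(8,100,60),(16,255,230)); print("brush bristle", ext(cv2.inRange(hsv,(15,30,150),(30,140,255)),(190,85,240,140)))
E
```

```text
stick [[369.0, 52.0], [372.0, 71.0], [373.0, 86.0]]
A [[322.0, 104.0], [325.0, 120.0], [328.0, 132.0]]
B [[273.0, 115.0], [277.0, 130.0], [280.0, 141.0]]
brush [[203.0, 82.0], [209.0, 100.0], [215.0, 115.0]]
A (np.float64(329.84615384615387), np.int64(130), np.int64(175)) B (np.float64(281.5813953488372), np.int64(140), np.int64(184))
stick (np.float64(373.5121951219512), np.int64(75), np.int64(167))
brush bristle (np.float64(213.5), np.int64(97), np.int64(137))
```

```bash
python3 - <<'E'
from plant import robot
robot.job_done(); print(robot.observe()['time'])
E
```

```text
the job is handed in; nothing more can be done
the job is handed in; nothing more can be done
```

The job is handed in at about 84 s of the 210 s allowed. All five links are pressed flush, and the stick, both yellow screwdrivers and the brush are in the rack. There was no red screwdriver at this start.

- **Drawing the stick:** I touched the tip down on the yellow cap and found contact at 29.2 mm, against 29.8 mm expected. I then drew it at about 2.5 cm/s with a short stop on each link, at 2–5 N. A before/after picture from the same viewpoint shows all five links flush.
- **Tools in the rack:** Stick, first driver, second driver and brush went into wells −42, 0, +42 and +84. Each was lowered about 58–60 mm with no contact felt.
- **Depth check:** The last look shows all four standing in their wells. Allowing for droop over the well lip, the tails put the feet at about 64 mm (stick), 70 mm (both drivers) and 61 mm (brush), against 45 mm required. Without that allowance the stick and brush would read only about 45–50 mm. I trusted the droop reading because the sideways positions of the stick and drivers fit it better; the brush's position did not tell the two readings apart. I did not check this with a second view.
- **Bystanders:** The glue, rubber and cleaner looked undisturbed in the pictures that showed them; I did not measure them. The arm was clear of everything at hand-in.

Two moves were refused by the arm's joint limits (one approach, one retraction). Nothing moved on those, and I re-planned both.

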